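# Scrub out a leaning storage jar with a bottle brush

### The arm

A 6-joint arm with a two-finger parallel gripper is mounted at the origin on a cart in front of the work surface, level with it; the furniture and walls round the work are solid. World frame = base frame: x ahead of the robot, y to its left, z up, the work surface at z = 0. Lengths are in m, angles in degrees, forces in N, time in s.
With the tool pointing down it reaches from about 0.35 to 0.875 m from the base axis. Payload 4.2 kg.
Tool frame: the origin (TCP) lies on the centre line of the jaws, within the pads' length; the fingertips stand r.tip_extent ahead of it and the grasp point (between the pads) lies 11 mm behind it (r.tip_extent is the distance from the TCP to the fingertips, in m); z points along the fingers, y is the line along which they close (so a half turn about z gives the same grasp; the last joint's range is limited). The gripper opens to 87 mm and grips with 3 to 60 N. Pads are 19 mm wide; open, the fingers measure 117 mm over their backs; the gripper's body (75 mm by 190 mm) begins 51 mm behind the grasp point.
Start: joints at [87.181, 22.042, 0.453, 0, -68.411, -14.817], TCP at [0.189, 0.596, 0.231] pointing down, gripper open.
Joint ranges: [-179.83, 179.83], [-69.29, 118.12], [-61.27, 80.66], [-181.25, 117.63], [-171.15, -9.14], [-177.46, 177.46]. Speed limits (degrees/s): [159.86, 159.86, 180, 180, 180, 180].

### API

Orientations are given as a 3x3 rotation matrix whose columns are the frame's x, y, z axes.
In Python, from station import r gives the robot as it stands.
- The arm moves only by the shell command python3 -m jog 'ROWS'. ROWS is text: rows parted by semicolons, each of 5 numbers parted by spaces: the opening, from 0 (shut) to 1 (fully open), then the shift along the world's x, y, z in mm, then the turn about the world's z in degrees. In form: hand dx dy dz roll; .... A call has 1 to 5 rows; each row shifts and turns the commanded pose from where the row before left it; what a row does not reach is not made up. A row lasts 1/8 s, in which the tool goes at most 62.5 mm and 10.7 degrees, less where a joint would pass 70% of its speed; a pose out of reach is approached as far as the arm can. A call is refused whole if a number of a shift passes 62.5 or a number of a turn 10.7, either way. A call with a gripper value outside its range is refused whole. The fingers move at their own pace and stop on an object; the grip force is fixed at half the most. Time passes only in rows, so rows that do not move let the fingers close. It gives the time, the measured TCP pose, the force, the opening and the grip force at its end, in the units of the state.
- r.sense(): the state, without advancing time (a new reading comes with each control period).
- r.capture(name): name is "side" or "top" or "wrist"; returns a dict with "pixels" (480x640x3 uint8, red, green, blue), "fovy" (degrees; the focal length in pixels is half the picture's height over the tangent of half this angle, whatever the lens; pixels are square), "cx", "cy" (the principal point, pixels), "origin" and "orientation" of the camera in the world; the wrist camera has in their place "T_tool_cam" (4x4, takes a point from camera to tool coordinates, whose origin is the TCP and whose axes are the flange's). Camera axes: x right, y down, z forward; pixel columns grow to the right and rows downward; lengths in m; the calibration is good to about 2 mm. A picture is of the moment at which its call begins: read the wrist's pose just before it. There is no depth.
- r.finish_job(): hands the job in; it is judged then, once.
The state is a dict: "time_s": time; "joints": joint angles; "joint_velocities": joint speeds; "effort": joint torques, N m; "tcp_pos": TCP position; "ee_rot": TCP orientation; "wrist_force": force on the tool from outside, world axes, zero at the start; "moment": the same for the moment, N m; "gripper_width": opening from 0.0 (shut) to 1.0 (fully open); "gripper_force": force on a finger pad.
Only numpy, scipy, OpenCV 4.12 (cv2) and the standard library are available. Lean on these libraries where they do the work, as an engineer would, in place of code of your own. Each camera call takes 0.05 s, during which the arm holds its last target. There are 200 camera calls.

### The job

Swing the keeper bar of the cleaning cradle down until it lies shut in its notch across the leaning jar. Then take the bottle brush out of its pot and scrub the inside of the jar with three full up-and-down strokes, each right down to the jar's floor and well up towards its mouth. Finally stand the brush back in its pot, head down, with the keeper still shut and the jar in its cradle, and do not disturb the pot or the other things on the worktop.

Things in the scene. Friction and masses are not known exactly. Their poses are not given: they have to be found in the camera images.
- cradle: Fixed wooden cradle, board 150 x 132 mm. Origin under the board's middle on the worktop, z up; the jar leans 30 degrees towards its -x side: jar axis (-0.5, 0, 0.866) in this frame. Cheeks 8 mm thick at y = +60 and -60 mm, each with a post at x = 21 mm up to z = 125 mm. Hinge block on the +y cheek and two steel ears of the notch on the -y cheek reach z = 139 mm.
- keeper (a joint): Angle of the keeper bar: 0 = shut (level, lying across the jar and in the notch of the -y cheek), 1.5 = nearly upright above the hinge. A stiff hinge that stays where it is left; about 1 N at the end moves it. It swings in the plane x = 21 mm of the cradle: at angle q the bar runs from the hinge along (0, -cos q, sin q) in the cradle's frame.
- keeper_hinge (a point): Centre of the keeper's hinge, at (21, 69, 136) mm in the cradle's frame; the hinge axis is parallel to the cradle's x. The bar is a round steel rod of 9 mm diameter, 150 mm long from here.
- keeper_end (a point): Centre of the black ball (20 mm diameter) at the keeper's free end, 158 mm from the hinge.
- cradle_seat (a point): Point fixed in the cradle where the middle of the jar's underside belongs, 42 mm above the worktop.
- jar: Stoneware storage jar without lid (the one leaning in the cradle), 104 mm diameter, 142 mm high, 0.44 kg, loose in the cradle. Origin at the middle of its underside, z along its axis to the mouth.
- jar_floor (a point): Middle of the jar's inner floor, 10 mm above its underside; axes as the jar's. The free round space inside is at least 44 mm wide all the way from mouth to floor.
- jar_mouth (a point): Centre of the jar's mouth, 132 mm above its inner floor along its axis.
- pot: Loose straight white ceramic pot, 62 mm diameter, 100 mm high, wall 4 mm (54 mm wide inside), floor 8 mm thick, 0.5 kg. Origin in the middle of its underside.
- pot_floor (a point): Middle of the pot's inner floor, 92 mm below its rim.
- brush: Bottle brush, 240 mm long, straight and round, 60 g, standing head down in the pot and leaning about 19 degrees. Origin at the tip of the head, z along the shaft to the handle's end. White bristle head 30 mm in diameter from 0 to 86 mm, thin 6 mm steel shaft, wooden handle 16 mm in diameter from 140 to 234 mm.
- brush_grip (a point): Place to grip on the brush's handle, on its axis 195 mm from the tip.
- tomato_tin: Bystander: tin, 57 mm diameter, 72 mm high. Origin in the middle of its underside.
- blue_can: Bystander: slim tall can, 40 mm diameter, 152 mm high. Origin in the middle of its underside.
- salt_jar: Bystander: spice jar, 42 mm wide, 96 mm high. Origin in the middle of its underside.
- vanilla_dropper: Bystander: small dropper bottle, 33 mm diameter, 102 mm high. Origin in the middle of its underside.
There are look-alikes about, which are no part of the job. There is more than one size of the jar; the one meant has the size given above.

How it is judged (in metres and radians):
On the way, in this order (a step that is already met when the one before it is completed fails the run):
1. the keeper bar is swung down shut, in its notch (value of joint keeper below 0.06 rad), for 0.2 s.
2. first stroke: the brush head is down at the jar's floor (tip within 20 mm of it) (value of joint keeper below 0.06 rad and z of brush in the frame of jar_floor between -0.01 and 0.02 m and x of brush in the frame of jar_floor between -0.03 and 0.03 m and y of brush in the frame of jar_floor between -0.03 and 0.03 m).
3. first stroke: the brush is drawn up inside the jar (tip 70 mm or more above its floor) (value of joint keeper below 0.06 rad and z of brush in the frame of jar_floor between 0.07 and 0.13 m and x of brush in the frame of jar_floor between -0.03 and 0.03 m and y of brush in the frame of jar_floor between -0.03 and 0.03 m).
4. second stroke: the brush head is down at the jar's floor (tip within 20 mm of it) (all of step 2).
5. second stroke: the brush is drawn up inside the jar (tip 70 mm or more above its floor) (all of step 3).
6. third stroke: the brush head is down at the jar's floor (tip within 20 mm of it) (all of step 4).
7. third stroke: the brush is drawn up inside the jar (tip 70 mm or more above its floor) (all of step 5).
At the end, for the whole second after the job is handed in: The keeper is shut (within 0.06 rad), the jar sits in its cradle (within 30 mm of its seat, leaning 20 to 40 degrees), and the brush stands at rest in the upright pot on the worktop, head down, its tip within 20 mm of the pot's floor (value of joint keeper below 0.06 rad and horizontal distance between brush and pot_floor below 0.027 m and z of brush in the frame of pot_floor below 0.02 m and angle between brush's own z axis and vertical below 0.5 rad and angle between pot's own z axis and vertical below 0.1 rad and height (world z) of pot below 0.01 m and linear speed of brush below 0.03 m/s and distance between jar_floor and cradle_seat below 0.03 m and angle between the z axis of jar and the z axis of cradle, either way round between 0.35 and 0.7 rad); the robot touches nothing.
It fails at once if the tin, the tall can, the spice jar or the dropper bottle is moved more than 30 mm or tipped (distance of any of tomato_tin, blue_can, salt_jar, vanilla_dropper from where it was at the start of the episode above 0.03 m or angle between any of tomato_tin, blue_can, salt_jar, vanilla_dropper's own z axis and vertical above 0.5 rad).
It fails at once if the pot is tipped over or pushed more than 40 mm (angle between pot's own z axis and vertical above 0.5 rad or distance of pot from where it was at the start of the episode above 0.04 m).
It fails at once if the jar is pulled more than 30 mm out of its seat (distance between jar_floor and cradle_seat above 0.04 m).
It also fails if it takes over 67 s, if anything falls off the work surface, if the arm or the gripper's body presses on something with over 40 N, if the wrist force passes 120 N, or if a joint passes its speed limit or range.

## Working session

There is one attempt and no reset: what is moved stays moved. The work goes in short steps, Python scripts to look and compute and a shell command to move; the robot and the scene stay as the last step left them, time stands still between calls to the robot, and variables do not carry over. Pictures are saved under pics/ and viewed, at most 10 in all, crops included, and the job is handed in when it is done.

```bash
mkdir -p pics; ls
python3 - <<'E'
from station import r
import cv2,numpy as np
s=r.sense();print({k:np.round(v,3).tolist() for k,v in s.items()},r.tip_extent)
for n in("side","top"):
    c=r.capture(n);cv2.imwrite(f"pics/{n}0.png",c["pixels"][:,:,::-1])
    print(n,c["fovy"],c["cx"],c["cy"],np.round(c["origin"],4).tolist(),np.round(c["orientation"],4).tolist())
c=r.capture("wrist");print(c["fovy"],c["T_tool_cam"])
E
```

```text
pics
{'time_s': 0.0, 'joints': [87.183, 22.091, 0.379, -0.029, -68.409, -14.816], 'joint_velocities': [-0.073, 0.028, 0.025, 0.021, -0.019, 0.012], 'effort': [-0.001, -39.067, 18.741, 4.22, 0.011, -0.0], 'tcp_pos': [0.189, 0.595, 0.229], 'ee_rot': [[0.953, -0.303, -0.001], [-0.303, -0.953, -0.002], [0.0, 0.002, -1.0]], 'wrist_force': [0.021, -0.23, -0.723], 'moment': [0.004, 0.007, 0.0], 'gripper_force': 0.0, 'gripper_width': 0.998} 0.008
side 42.490489173062585 321.1159824189369 241.82877109461614 [-0.4119, -0.1219, 0.7683] [[-0.15, -0.5503, 0.8214], [-0.9884, 0.103, -0.1115], [-0.0233, -0.8286, -0.5594]]
top 42.53942139245399 308.21098934883014 245.41975503855912 [0.3979, -0.2589, 1.3223] [[-0.0094, -0.9909, 0.1343], [-1.0, 0.0091, -0.0024], [0.0011, -0.1343, -0.9909]]
60.099257122075365 [[-2.87350659e-04 -9.64217325e-01 -2.65112933e-01  7.14311365e-02]
 [ 9.99999547e-01 -3.64566748e-05 -9.51286565e-04  8.99579801e-04]
 [ 9.07581851e-04 -2.65113086e-01  9.64216899e-01 -1.54573875e-01]
 [ 0.00000000e+00  0.00000000e+00  0.00000000e+00  1.00000000e+00]]
```

View pics/side0.png

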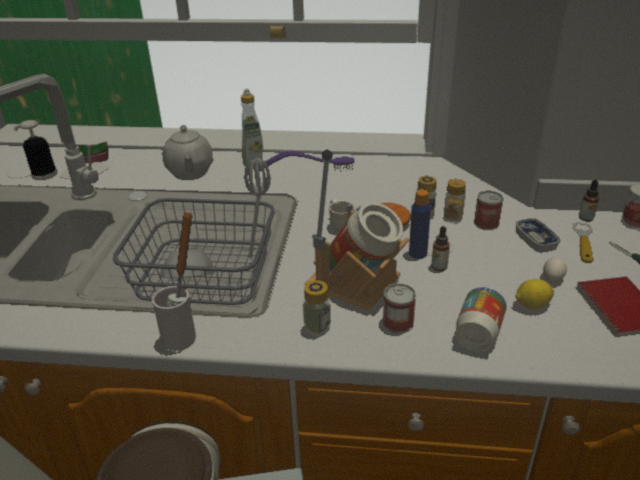

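View pics/top0.png

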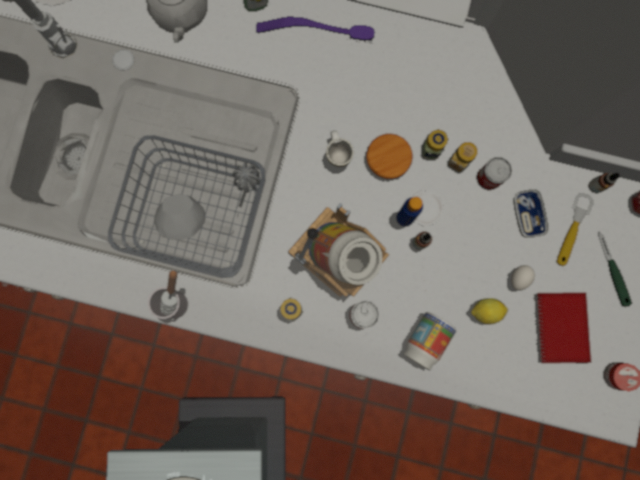

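The side view shows the cradle near (355,265), the keeper upright from (318,240) to its ball at (326,155), and the brush pot at (175,315). In the top view the cradle is at (340,252), the ball at (313,232) and the pot at (168,302). I'll take closer crops for measurement.

```bash
cat > h.py <<'E'
import numpy as np,cv2
from station import r
def cam(n):
    if n!="wrist":
        c=r.capture(n);return c,np.array(c["orientation"]),np.array(c["origin"])
    s=r.sense();c=r.capture(n);T=np.array(c["T_tool_cam"]);R=np.array(s["ee_rot"])
    return c,R@T[:3,:3],R@T[:3,3]+np.array(s["tcp_pos"])
def ray(C,u,v):
    c,R,o=C;f=240/np.tan(np.radians(c["fovy"]/2))
    d=R@np.array([(u-c["cx"])/f,(v-c["cy"])/f,1]);return o,d/np.linalg.norm(d)
def onz(C,u,v,z):
    o,d=ray(C,u,v);return o+d*(z-o[2])/d[2]
def tri(A,a,B,b):
    o1,d1=ray(A,*a);o2,d2=ray(B,*b)
    t=np.linalg.lstsq(np.c_[d1,-d2],o2-o1,rcond=None)[0]
    p,q=o1+t[0]*d1,o2+t[1]*d2;return (p+q)/2,np.linalg.norm(p-q)
def proj(C,p):
    c,R,o=C;f=240/np.tan(np.radians(c["fovy"]/2));q=R.T@(np.array(p)-o)
    return q[:2]/q[2]*f+[c["cx"],c["cy"]]
E
python3 - <<'E'
import cv2,numpy as np
t=cv2.imread("pics/top0.png");s=cv2.imread("pics/side0.png")
g=lambda im,x,y,w,h,k:cv2.convertScaleAbs(cv2.resize(im[y:y+h,x:x+w],None,fx=k,fy=k,interpolation=cv2.INTER_CUBIC),alpha=1.5)
a=g(t,280,195,120,120,3.333);b=g(s,290,140,120,180,3.333)
c=g(t,130,250,80,60,5)[:200];
o=np.zeros((600,800,3),np.uint8);o[:400,:400]=a[:400,:400];o[:600,400:800]=b[:600,:400]
# pot crops
p=g(t,150,260,40,70,2.857);o[400:600,:114]=p[:200,:114]
p=g(s,140,200,90,155,1.29);q=g(s,145,205,60,155,1.29)
p=g(s,145,270,60,85,2.35);o[400:599,120:261]=p[:199,:141]
p=g(s,165,205,40,85,2.35);o[400:599,270:364]=p[:199,:94]
cv2.imwrite("pics/c1.png",o)
E
```

```text
(no output)
```

View pics/c1.png

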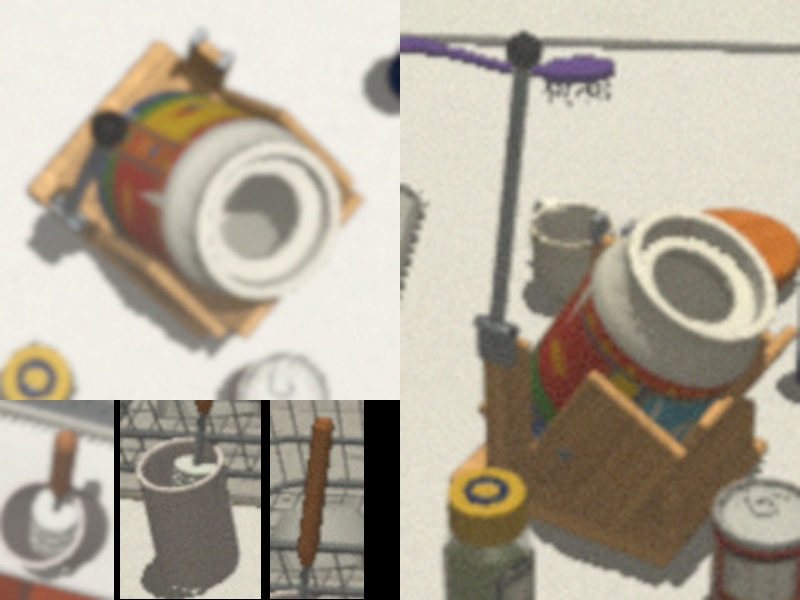

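The crops show the ball at top (312.7,233.7) and side (327.2,155), and the hinge at top (300.4,257.1) and side (319.1,241.4). The ears are at top (343,208.5). The pot rim is at top (169,304) and side (170.5,297.7). The brush handle end is at top (172.7,273) and side (187.6,213.5).

Run:
```python
from h import *
np.set_printoptions(precision=4,suppress=True)
S=cam("side");T=cam("top")
for n,t,s in[("ball",(312.7,233.7),(327.2,155)),("hinge",(300.4,257.1),(319.1,241.4)),("notch",(343,208.5),(351.5,208.4)),("mouth",(360.2,260),(380.9,224.9)),("rim",(168.9,303.7),(170.5,297.7)),("hend",(172.7,273),(187.6,213.5))]:
    print(n,*tri(T,t,S,s))
print("rimplane",onz(T,168.9,303.7,.1),onz(S,170.5,297.7,.1))
h=tri(T,(300.4,257.1),S,(319.1,241.4))[0]
print("board corners",[onz(T,280+u/3.333,195+v/3.333,.012)[:2] for u,v in[(28,190),(160,42),(362,200),(222,335)]])
print("hinge/notch at z .136/.139",onz(T,300.4,257.1,.136),onz(T,343,208.5,.139))
# bystander tops
for n,u,v,z in[("salt",290,309.5,.096),("tin",364,314.5,.072),("can",414,204,.152),("drop",424,239,.1),("mug?",338,152,.08)]:print(n,onz(T,u,v,z))
```

```text
ball [ 0.5579 -0.2688  0.2894] 0.0005732498555267035
hinge [ 0.5374 -0.2466  0.1233] 0.0007249179629281062
notch [ 0.6325 -0.3289  0.1299] 0.0038640664791657416
mouth [ 0.5273 -0.3612  0.1526] 0.0012343768591997534
rim [0.4501 0.0209 0.0965] 0.011153186761346169
hend [ 0.4983 -0.0209  0.2336] 0.00018307470957647486
rimplane [0.4499 0.0144 0.1   ] [0.4472 0.0259 0.1   ]
board corners [array([ 0.5616, -0.2194]), array([ 0.6576, -0.3056]), array([ 0.5531, -0.4339]), array([ 0.4674, -0.3424])]
hinge/notch at z .136/.139 [ 0.5359 -0.2463  0.136 ] [ 0.6304 -0.3303  0.139 ]
salt [ 0.4364 -0.2245  0.096 ]
tin [ 0.4257 -0.373   0.072 ]
can [ 0.6354 -0.467   0.152 ]
drop [ 0.5743 -0.4939  0.1   ]
mug? [ 0.7614 -0.3255  0.08  ]
```

```bash
python3 -m jog '0 31 -56 20 0;0 31 -56 20 0;0 31 -56 20 0;0 31 -56 20 0;0 31 -56 20 0'; python3 -m jog '0 31 -56 10 0;0 31 -56 10 0;0 31 -56 10 0;0 31 -56 0 0;0 31 -56 0 0'
python3 - <<'E'
from h import *
s=r.sense();print(np.round(s["joints"],1),np.round(s["tcp_pos"],3),np.round(s["ee_rot"],3).tolist())
W=cam("wrist");cv2.imwrite("pics/w1.png",W[0]["pixels"][:,:,::-1]);np.savez("w1.npz",R=W[1],o=W[2])
E
```

```text
time_s: 0.88
tcp_pos: [0.3343, 0.3328, 0.3245]
ee_rot: [[0.953, -0.302, 0.0], [-0.302, -0.953, 0.0], [0.0, -0.001, -1.0]]
wrist_force: [1.5, 0.6, 1.3]
gripper_width: 0.514
gripper_force: 0.0
time_s: 1.5
tcp_pos: [0.4846, 0.0613, 0.3531]
ee_rot: [[0.953, -0.303, 0.001], [-0.303, -0.953, 0.001], [0.001, -0.001, -1.0]]
wrist_force: [1.3, 1.1, -0.3]
gripper_width: 0.02
gripper_force: 0.0
[ 26.3   4.6  -5.2  -0.  -80.1  46.1] [0.485 0.061 0.353] [[0.953, -0.303, 0.001], [-0.303, -0.953, 0.001], [0.001, -0.001, -1.0]]
```

View pics/w1.png

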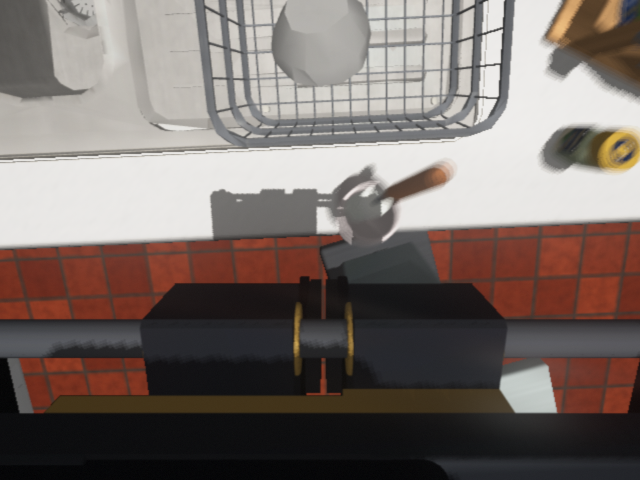

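The wrist view shows the pot at (365,205) and the brush handle end at (440,172), leaning towards image right. The keeper comes first, so I'll go to its hinge side, turned in line with it.

```bash
python3 -m jog '0 6.5 -50 1 -8;0 6.5 -50 1 -8;0 6.5 -50 1 -8;0 6.5 -50 1 0;0 6.5 -50 1 0'; python3 -m jog '0 6.5 -50 1 0;0 0 0 0 0;0 0 0 0 0'
python3 - <<'E'
from h import *
W=cam("wrist");cv2.imwrite("pics/w2.png",W[0]["pixels"][:,:,::-1])
s=r.sense();print(np.round(s["joints"],1),np.round(s["tcp_pos"],3))
for n,p in[("ball",(.558,-.269,.290)),("hinge",(.5363,-.2464,.136)),("notch",(.631,-.331,.139)),("mouth",(.527,-.361,.16))]:print(n,proj(W,p))
E
```

```text
time_s: 2.17
tcp_pos: [0.5165, -0.1883, 0.3577]
ee_rot: [[0.747, -0.664, 0.0], [-0.664, -0.747, 0.0], [0.0, -0.0, -1.0]]
wrist_force: [0.1, 0.6, 0.7]
gripper_width: 0.005
gripper_force: 0.0
time_s: 2.55
tcp_pos: [0.5229, -0.2367, 0.3583]
ee_rot: [[0.747, -0.665, -0.001], [-0.665, -0.747, 0.0], [-0.001, 0.0, -1.0]]
wrist_force: [-0.2, 0.8, 0.2]
gripper_width: 0.004
gripper_force: 0.0
[ -8.1  13.6   6.4  -0.  -82.9  56.5] [ 0.523 -0.236  0.359]
ball [322.48191974 169.35828942]
hinge [320.2308974  185.30430015]
notch [320.1654922   31.98689795]
mouth [433.02954308 104.50958347]
```

View pics/w2.png

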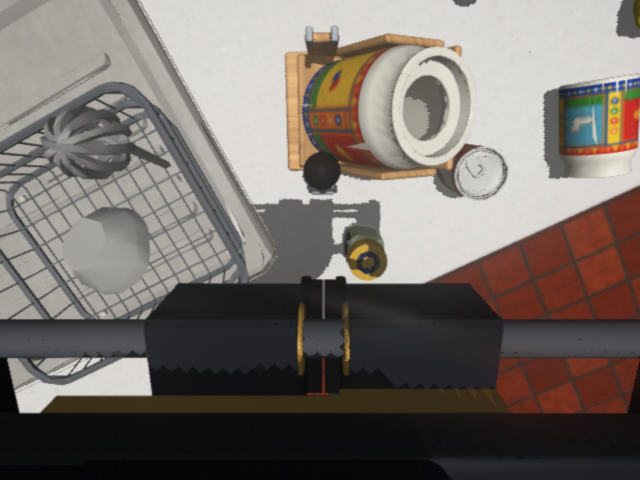

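The wrist view shows the ball at (322,171) and the ears at (321,38) in one column, so the alignment is right. The jar mouth is at about (432,105). Next I'll lower behind the ball and sweep it over its arc.

```bash
python3 -m jog '0 0 0 -36.5 0;0 0 0 -36.5 0;0 10 -9 0 0;0 10.2 -8.9 0 0;0 15.7 -13.9 0 0' | grep -E 'tcp_pos|force'; python3 -m jog '0 15.7 -13.9 0 0;0 15.3 -13.6 -11 0;0 15.3 -13.6 -11 0;0 11.6 -10.3 -17.7 0;0 11.6 -10.3 -17.7 0' | grep -E 'tcp_pos|force'; python3 -m jog '0 6.2 -5.5 -17.7 0;0 6.2 -5.5 -17.7 0;0 3 -2.5 -18 0;0 2.5 -2.4 -16 0;0 0 0 -5 0'| grep -E 'tcp_pos|force'; python3 -m jog '0 0 0 0 0;0 0 0 0 0'| grep -E 'time|tcp_pos|force'
python3 - <<'E'
from h import *
S=cam("side")[0]["pixels"][:,:,::-1];cv2.imwrite("pics/s2.png",cv2.resize(S[180:330,260:440],None,fx=4,fy=4))
E
```

```text
tcp_pos: [0.5606, -0.2691, 0.2882]
wrist_force: [0.1, 0.5, -1.0]
gripper_force: 0.4
tcp_pos: [0.6297, -0.3311, 0.2282]
wrist_force: [-1.1, 0.1, 1.0]
gripper_force: 0.2
tcp_pos: [0.646, -0.3462, 0.1538]
wrist_force: [-2.7, 2.3, 8.3]
gripper_force: 4.0
time_s: 4.72
tcp_pos: [0.6464, -0.3461, 0.1544]
wrist_force: [-0.6, 0.4, 1.7]
gripper_force: 0.5
```

View pics/s2.png

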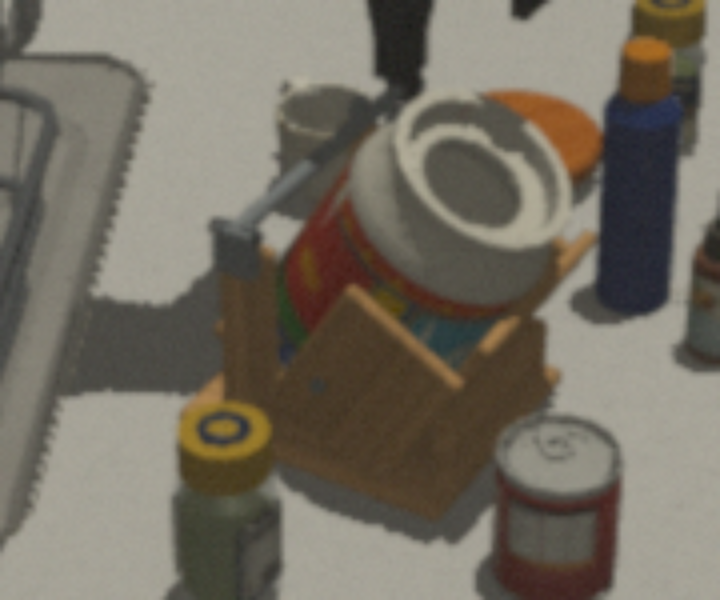

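The side view shows the keeper lying across the jar with the fingers on its ball. I'll press a little more to confirm that it is seated.

```bash
python3 -m jog '0 0 0 -3 0;0 0 0 -3 0;0 0 0 0 0'| grep -E 'time|tcp_pos|force'; python3 -m jog '0 0 0 30 0;0 0 0 50 0;0 -20 30 50 0;0 -20 30 40 0;0 0 0 0 0'| grep -E 'time|tcp_pos'
python3 - <<'E'
from h import *
W=cam("wrist");cv2.imwrite("pics/w3.png",W[0]["pixels"][:,:,::-1])
s=r.sense();np.savez("w3.npz",p=s["tcp_pos"],R=s["ee_rot"])
for n,p in[("ball0",(.5363+.158*.749,-.2464-.158*.663,.136)),("hinge",(.5363,-.2464,.136))]:print(n,proj(W,p))
E
```

```text
time_s: 5.15
tcp_pos: [0.6466, -0.3463, 0.1534]
wrist_force: [-6.4, 4.3, 15.1]
gripper_force: 7.6
time_s: 5.78
tcp_pos: [0.6069, -0.2853, 0.3241]
ball0 [345.2628806 114.9966885]
hinge [342.88490668 299.6055538 ]
```

View pics/w3.png

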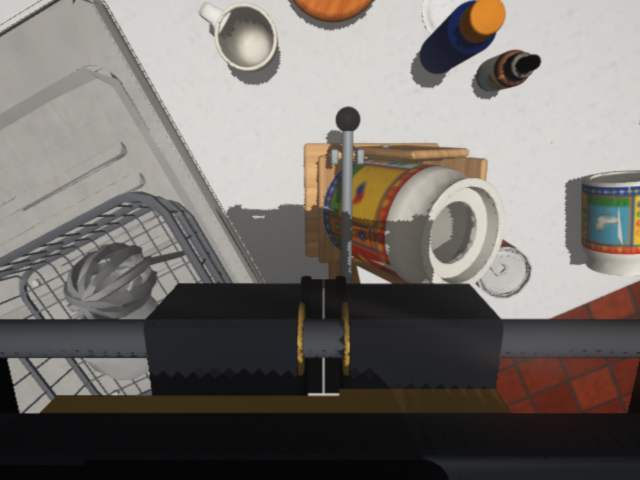

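The keeper is shut: the force rose to 15 N without movement, and the bar lies between the ears with its ball at (347,119). The jar rim's ellipse is centred near (467,231). Now I'll triangulate the mouth and refine the pot and brush.

Run:
```python
from h import *
np.set_printoptions(precision=4,suppress=True)
S=cam("side");T=cam("top");W=cam("wrist")
t,s,w=(360.6,261),(380.9,224.9),(467,231)
print(tri(T,t,S,s),tri(T,t,W,w),tri(S,s,W,w))
for n,C,p in(("T",T,t),("S",S,s),("W",W,w)):print(n,onz(C,*p,.162))
# rim by brightness threshold in top & side (ellipse of white)
def seg(C,x0,y0,x1,y1,f,mn):
    im=C[0]["pixels"][y0:y1,x0:x1];m=f(im.astype(int)).astype(np.uint8)*255
    for c in cv2.findContours(m,cv2.RETR_LIST,cv2.CHAIN_APPROX_NONE)[0]:
        if len(c)>mn:
            (a,b),ax,an=cv2.fitEllipse(c);print((round(a+x0,1),round(b+y0,1)),np.round(ax,1),round(an),len(c))
w=W[0]["pixels"][231,420:510].mean(1).astype(int);print("row",w.tolist())
# handle (reddish brown) in both views
for n,C,b in(("T",T,(150,262,195,330)),("S",S,(150,200,210,290))):
    x0,y0,x1,y1=b;im=C[0]["pixels"][y0:y1,x0:x1].astype(int);m=(im[...,0]-im[...,2]>30)
    k,l,st,ce=cv2.connectedComponentsWithStats(m.astype(np.uint8))
    for i in range(1,k):
        if st[i,4]>40:
            ys,xs=np.nonzero(l==i);P=np.c_[xs+x0,ys+y0].astype(float);c=P.mean(0);d=np.linalg.svd(P-c,full_matrices=False)[2][0];q=(P-c)@d
            print(n,st[i,4],"ends",c+d*q.min(),c+d*q.max(),"box",st[i,:4]+[x0,y0,0,0])
p=T[0]["pixels"];cv2.imwrite("pics/pot.png",np.hstack([cv2.resize(p[255:335,140:200,::-1],(400,533),interpolation=3),cv2.resize(S[0]["pixels"][275:355,145:205,::-1],(400,533),interpolation=3)]))
```

```text
(array([ 0.5253, -0.3613,  0.1538]), np.float64(0.00012682482350213738)) (array([ 0.5246, -0.3621,  0.1608]), np.float64(0.003000867725471776)) (array([ 0.5227, -0.3624,  0.1556]), np.float64(0.003420298195529486))
T [ 0.5244 -0.3605  0.162 ]
S [ 0.5128 -0.3582  0.162 ]
W [ 0.525  -0.3635  0.162 ]
row [87, 86, 84, 89, 96, 96, 96, 96, 97, 96, 99, 124, 148, 150, 150, 149, 150, 150, 152, 151, 152, 152, 152, 152, 152, 153, 153, 152, 153, 152, 149, 131, 103, 97, 92, 92, 92, 93, 92, 93, 93, 92, 93, 93, 91, 89, 83, 82, 82, 83, 84, 106, 142, 162, 166, 169, 175, 194, 212, 214, 214, 214, 215, 215, 214, 214, 210, 191, 168, 165, 164, 164, 164, 164, 164, 163, 162, 160, 162, 188, 213, 216, 212, 212, 212, 212, 213, 213, 213, 212]
S 324 ends [186.9021 213.8576] [179.0983 274.0128] box [177 214  13  61]
```

View pics/pot.png

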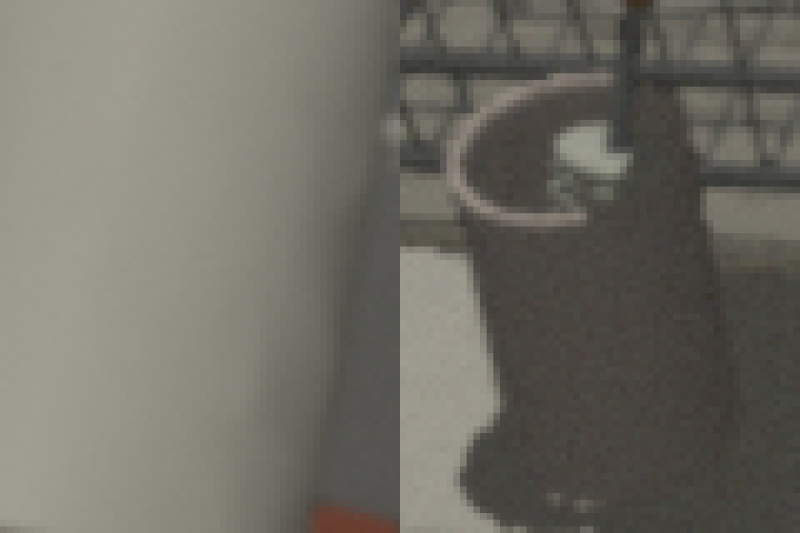

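The arm hides the pot in the top view, so I'll go there and look with the wrist camera, standing still.

```bash
python3 -m jog '1 -31 51 4 0;1 -31 51 4 0;1 -31 51 4 0;1 -31 51 4 0;1 -31 51 4 0'| grep -E 'tcp_pos'; python3 -m jog '1 -31 51 4 0;1 -31 51 4 0;1 0 0 0 0;1 0 0 0 0'| grep -E 'time|tcp_pos'
python3 - <<'E'
from h import *
W=cam("wrist");im=W[0]["pixels"][:,:,::-1];print(W[2],proj(W,(.45,.02,.1)))
u,v=map(int,proj(W,(.465,.01,.12)));u=min(max(u,100),540);v=min(max(v,75),405);print(u-100,v-75)
np.savez("w4.npz",R=W[1],o=W[2],fovy=W[0]["fovy"],cx=W[0]["cx"],cy=W[0]["cy"])
cv2.imwrite("pics/w4.png",cv2.resize(im[v-75:v+75,u-100:u+100],(800,600),interpolation=3))
E
```

```text
tcp_pos: [0.4504, -0.0302, 0.3363]
time_s: 7.1
tcp_pos: [0.3895, 0.0708, 0.345]
[0.44263393 0.02226189 0.4995154 ] [319.20567065 114.30205482]
216 17
```

View pics/w4.png

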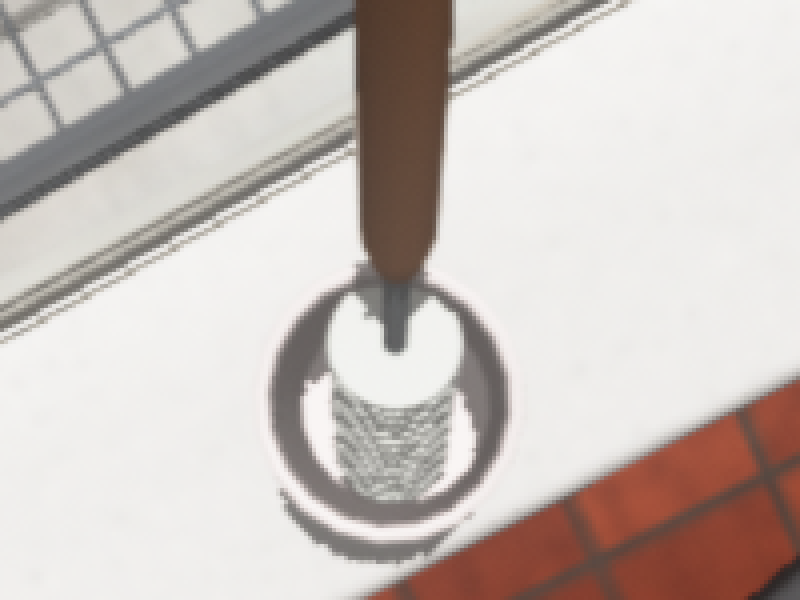

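The wrist view shows the pot rim centred at full-frame pixel (314,118). The brush leans exactly along the image's vertical, so the tool's yaw already suits the grasp. The head's top disc is at (315.2,102).

Run:
```python
from h import *
np.set_printoptions(precision=4,suppress=True)
W=cam("wrist");S=cam("side")
print("rim",onz(W,314,118,.1));h=onz(W,315.2,102,.094)
print("head86",h,"grip",h+.0355*np.array([.747,-.664,0])+[0,0,.103])
print("grip from side", onz(S,182,248,.19))
im=W[0]["pixels"].astype(int);m=(im[...,0]-im[...,2]>25)&(np.arange(480)[:,None]<90);m[:, :290]=0;m[:,350:]=0
for v in range(5,85,10):
    x=np.nonzero(m[v])[0]; print(v,x.min() if len(x) else 0,x.max() if len(x) else 0,end="; ")
print(r.sense()["tcp_pos"])
```

```text
rim [0.4509 0.0251 0.1   ]
head86 [0.4609 0.0148 0.094 ] grip [ 0.4874 -0.0088  0.197 ]
grip from side [ 0.4617 -0.0064  0.19  ]
5 304 329; 15 304 328; 25 305 327; 35 305 326; 45 305 326; 55 305 325; 65 306 324; 75 306 323; [0.3899 0.0698 0.3451]
```

```bash
python3 -m jog '1 49.4 -40.6 0 0;1 49.4 -40.6 0 0;1 0 0 -51 0;1 0 0 -51 0;1 0 0 -40 0'| grep -E 'tcp_pos|force'; python3 -m jog '1 0 0 -12 0;0 0 0 0 0;0 0 0 0 0;0 0 0 0 0;0 0 0 0 0'| grep -E 'time|tcp_pos|force|width';python3 -m jog '0 0 0 0 0;0 0 0 0 0;0 0 0 0 0'| grep -E 'time|tcp_pos|force|width'
```

```text
tcp_pos: [0.4854, -0.0108, 0.2011]
wrist_force: [0.4, 0.2, 0.2]
gripper_force: 0.0
time_s: 8.5
tcp_pos: [0.4863, -0.0083, 0.1928]
wrist_force: [-0.1, -1.1, 0.0]
gripper_width: 0.631
gripper_force: 0.0
time_s: 8.88
tcp_pos: [0.4859, -0.0085, 0.1919]
wrist_force: [-0.1, 0.2, -0.2]
gripper_width: 0.29
gripper_force: 0.0
```

```bash
python3 -m jog '0 0 0 0 0;0 0 0 0 0;0 0 0 0 0'| grep -E 'time|tcp_pos|force|width';python3 -m jog '0 0 0 20 0;0 9 -8 35 0;0 9 -8 45 0;0 0 0 50 0;0 0 0 0 0'| grep -E 'time|tcp_pos|force|width'
python3 - <<'E'
from h import *
S=cam("side")[0]["pixels"][:,:,::-1]
cv2.imwrite("pics/s3.png",cv2.resize(S[100:360,120:360],None,fx=2.3,fy=2.3,interpolation=3))
E
```

```text
time_s: 9.25
tcp_pos: [0.4858, -0.0086, 0.1919]
wrist_force: [-0.8, 0.4, -0.9]
gripper_width: 0.176
gripper_force: 30.0
time_s: 9.88
tcp_pos: [0.5059, -0.0245, 0.3462]
wrist_force: [-0.0, 1.2, -2.2]
gripper_width: 0.173
gripper_force: 30.0
```

View pics/s3.png

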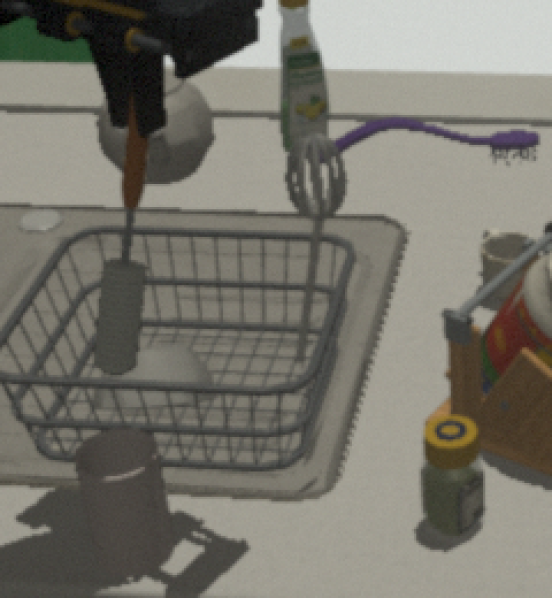

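The brush is held clear of the pot, with its tip near side pixel (170.9,259) and its head top near (174,214). I'll get the tilt and tip from these and the grasp plane.

Run:
```python
from h import *
np.set_printoptions(precision=4,suppress=True)
S=cam("side");T=cam("top");s=r.sense();p=np.array(s["tcp_pos"]);R=np.array(s["ee_rot"]);n=R[:,1]
def pl(C,u,v):
    o,d=ray(C,u,v);return o+d*((p-o)@n)/(d@n)
im=S[0]["pixels"].astype(int)
a,b,c=pl(S,170.9,259),pl(S,174,214.3),pl(S,178,179)
for q in(a,b,c):print(q,"tool xz",R[:,0]@(q-p),q[2]-p[2])
d=b-a;print("len",np.linalg.norm(d),"tilt",np.degrees(np.arctan2(d@R[:,0],d[2])))
d=c-a;print("len",np.linalg.norm(d),"tilt",np.degrees(np.arctan2(d@R[:,0],d[2])))
print(R[:,0],s["joints"])
```

```text
[0.459  0.0145 0.1721] tool xz -0.058481040205601194 -0.16846111235692868
[ 0.4771 -0.0014  0.2471] tool xz -0.03462197711586428 -0.09343587288682881
[ 0.4931 -0.0155  0.3023] tool xz -0.013383515624493433 -0.03822683737751409
len 0.07877429887746853 tilt 17.641383174800673
len 0.13790886875548966 tilt 19.09994635492258
[ 0.7473 -0.6645 -0.002 ] [ 15.6796   6.5993  -4.6931  -0.0547 -78.8407  32.686 ]
```

```bash
python3 -m jog '0 0 0 47 0;0 0 0 47 -10;0 -5 -45 0 -10;0 -5 -45 0 -10;0 -5 -45 0 -10'| grep -E 'tcp_pos|force'; python3 -m jog '0 -5 -45 0 -10;0 -5 -45 0 -10;0 -5 -45 0 -10;0 -5 -45 0 -10;0 -5 -45 -15 -10'| grep -E 'tcp_pos|force'; python3 -m jog '0 -5 -47 -47 0;0 0 0 0 0;0 0 0 0 0'| grep -E 'time|tcp_pos|force|width'
python3 - <<'E'
from h import *
print(np.round(r.sense()["ee_rot"],3).tolist(),np.round(r.sense()["joints"],1))
S=cam("side")[0]["pixels"][:,:,::-1];T=cam("top")[0]["pixels"][:,:,::-1]
cv2.imwrite("pics/c5.png",np.hstack([cv2.resize(S[120:300,290:450],(400,450),interpolation=3),cv2.resize(T[170:350,280:440],(400,450),interpolation=3)]))
E
```

```text
tcp_pos: [0.4884, -0.1604, 0.4339]
wrist_force: [0.7, -0.5, -1.4]
gripper_force: 30.0
tcp_pos: [0.4638, -0.386, 0.4197]
wrist_force: [0.2, -0.1, -0.3]
gripper_force: 30.0
time_s: 11.65
tcp_pos: [0.4592, -0.4287, 0.3759]
wrist_force: [0.2, 0.3, -0.4]
gripper_width: 0.173
gripper_force: 30.0
[[-0.664, -0.747, -0.002], [-0.747, 0.665, 0.001], [0.001, 0.002, -1.0]] [-28.3  19.3  16.7   0.  -87.5 -13.4]
```

View pics/c5.png

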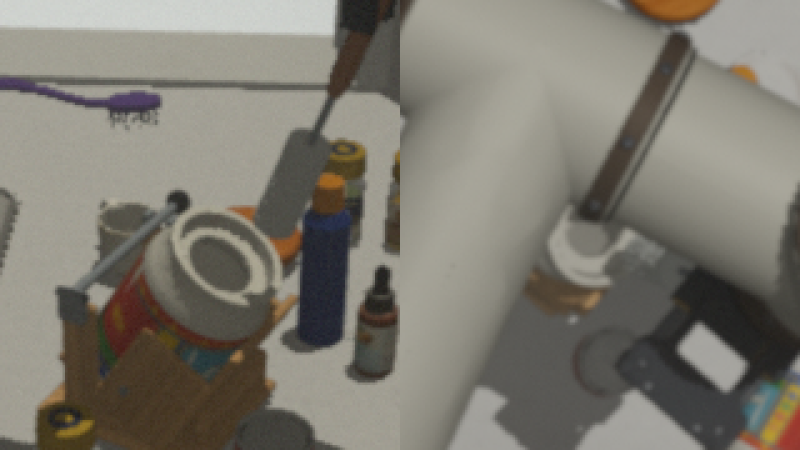

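The side view shows the brush tip at about (400.4,212.8) above the mouth at (378,224.8). The head is tilted in the right plane. I'll check the alignment in numbers.

Run:
```python
from h import *
np.set_printoptions(precision=4,suppress=True)
S=cam("side");s=r.sense();p=np.array(s["tcp_pos"]);R=np.array(s["ee_rot"]);n=R[:,1]
tip=p+R@np.array([-.059,0,.171]);print("tip",tip,"pred px",proj(S,tip), "head86 px",proj(S,tip+.086*(R@np.array([.326,0,-.945]))))
def pl(u,v):
    o,d=ray(S,u,v);return R.T@(o+d*((p-o)@n)/(d@n)-p)
print("meas tip tool",pl(400.4,212.8),"meas top",pl(290+310/2.5,120+135/2.5))
M=np.array([.5245,-.3618,.160]);F=np.array([.5683,-.3124,.0457])
for q in(M,F,np.array([.5245,-.3618,.156])):print("in tool x,y,z",R.T@(q-p))
print("M px",proj(S,M))
```

```text
tip [ 0.4993 -0.384   0.2074] pred px [397.7472 205.7651] head86 px [414.9675 168.3705]
meas tip tool [-0.0531  0.      0.1837] meas top [-0.032   0.      0.1006]
in tool x,y,z [-0.0923 -0.004   0.2185]
in tool x,y,z [-0.1583 -0.0037  0.3328]
in tool x,y,z [-0.0923 -0.004   0.2225]
M px [381.3392 222.2611]
```

```bash
python3 -m jog '0 3.5 -0.5 0 0;0 8.3 9.3 -21.6 0;0 8.3 9.3 -21.6 0;0 8.3 9.3 -21.6 0;0 0 0 0 0'| grep -E 'tcp_pos|force|width'; python3 -m jog '0 8.3 9.3 -21.6 0;0 0 0 0 0'| grep -E 'time|tcp_pos|force|width'
python3 - <<'E'
from h import *
S=cam("side")[0]["pixels"][:,:,::-1]
cv2.imwrite("pics/c6.png",cv2.resize(S[140:300,290:450],(600,600),interpolation=3))
E
```

```text
tcp_pos: [0.4878, -0.3998, 0.3107]
wrist_force: [-0.2, -0.3, -0.7]
gripper_width: 0.178
gripper_force: 30.0
time_s: 12.68
tcp_pos: [0.4958, -0.3914, 0.2902]
wrist_force: [0.2, 0.2, -0.2]
gripper_width: 0.178
gripper_force: 30.0
```

View pics/c6.png

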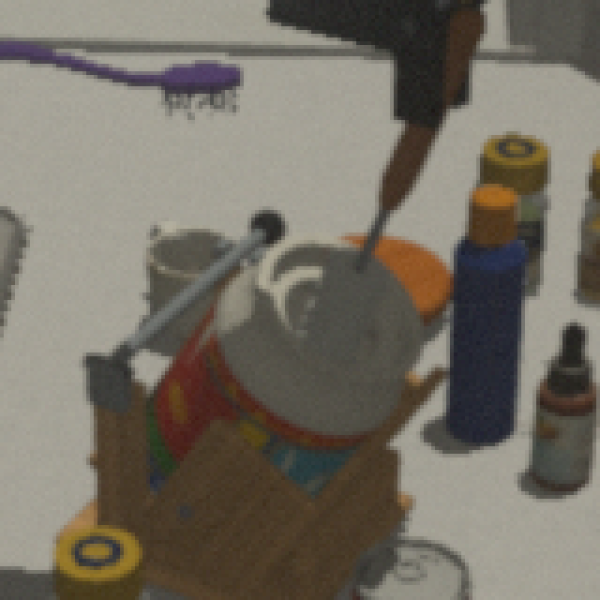

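I've viewed 12 pictures, two over the limit of 10, so I'll rely on numbers from here. The brush is entering the mouth without contact force, so I'll continue down the axis.

```bash
for k in 1; do python3 -m jog '0 6.6 7.5 -17.3 0;0 0 0 0 0'| grep -E 'tcp_pos|force|moment'; python3 -m jog '0 6.6 7.5 -17.3 0;0 0 0 0 0'| grep -E 'tcp_pos|force'; python3 -m jog '0 5 5.6 -13 0;0 0 0 0 0'| grep -E 'time|tcp_pos|force'; done
```

```text
tcp_pos: [0.5023, -0.3845, 0.2734]
wrist_force: [0.3, 0.0, 0.0]
gripper_force: 30.0
tcp_pos: [0.5088, -0.377, 0.256]
wrist_force: [0.5, -0.4, -0.7]
gripper_force: 30.0
time_s: 13.48
tcp_pos: [0.5138, -0.3709, 0.242]
wrist_force: [-0.1, -0.4, -1.4]
gripper_force: 30.0
```

```bash
python3 -m jog '0 3.3 3.7 -8.7 0;0 0 0 0 0'| grep -E 'tcp_pos|force'; python3 -m jog '0 3.3 3.7 -8.7 0;0 0 0 0 0'| grep -E 'tcp_pos|wrist'; python3 -m jog '0 1.7 1.9 -4.3 0;0 0 0 0 0'| grep -E 'time|tcp_pos|wrist'; python3 -m jog '0 1.7 1.9 -4.3 0;0 0 0 0 0'| grep -E 'time|tcp_pos|wrist'
```

```text
tcp_pos: [0.5172, -0.3672, 0.2333]
wrist_force: [-0.2, -0.5, -0.2]
gripper_force: 30.0
tcp_pos: [0.5213, -0.365, 0.2273]
wrist_force: [-1.7, -0.9, 3.6]
time_s: 14.22
tcp_pos: [0.5229, -0.3653, 0.2272]
wrist_force: [-3.8, -2.7, 15.5]
time_s: 14.48
tcp_pos: [0.5249, -0.3657, 0.2271]
wrist_force: [-7.0, -6.3, 25.7]
```

```bash
python3 -m jog '0 -4 -4.5 18 0;0 0 0 0 0'| grep -E 'tcp_pos|wrist'; python3 -m jog '0 2.3 2.6 2 0;0 0 0 0 0'| grep -E 'tcp_pos|wrist';  python3 -m jog '0 2.5 2.8 -6.5 0;0 0 0 0 0'| grep -E 'tcp_pos|wrist'; python3 -m jog '0 1.7 1.9 -4.3 0;0 0 0 0 0'| grep -E 'time|tcp_pos|wrist'
```

```text
tcp_pos: [0.5207, -0.3651, 0.2362]
wrist_force: [-0.2, 0.4, -1.2]
tcp_pos: [0.5226, -0.3614, 0.2356]
wrist_force: [0.8, 0.1, -0.9]
tcp_pos: [0.5252, -0.3596, 0.2308]
wrist_force: [-1.9, -1.3, 2.7]
time_s: 15.48
tcp_pos: [0.5266, -0.3598, 0.2307]
wrist_force: [-4.8, -3.6, 15.3]
```

Run:
```python
from h import *
np.set_printoptions(precision=4,suppress=True)
# shaft/handle line seen from side: measure tilt now, without viewing
S=cam("side");s=r.sense();p=np.array(s["tcp_pos"]);R=np.array(s["ee_rot"]);n=R[:,1]
im=S[0]["pixels"].astype(int);m=(im[...,0]-im[...,2]>30);m[:130]=0;m[215:]=0;m[:,:385]=0;m[:,425:]=0
k,l,st,ce=cv2.connectedComponentsWithStats(m.astype(np.uint8))
for i in range(1,k):
    if st[i,4]>25: print(st[i],ce[i])
for v in range(150,215,4):
    print(v,"".join("#" if im[v,u,0]-im[v,u,2]>30 else ("o" if im[v,u].sum()<170 else ".") for u in range(370,440)))
```

```text
[415 176  10  29 217] [420.3548 192.0046]
[385 202  26  13 214] [397.3271 208.2336]
150 oooooooooooooooooooooooooooooooooooooooooo............................
154 ooooooooooooooooooooooooooooooooooooooo...............................
158 oooooooooooooooooooooooooooo..........................................
162 ooooooooooooooooo..#oooooooo..........................................
166 oooooooooo.....ooooooooo..............................................
170 ooooooooooooooooooooooo...............................................
174 ooooooooooooooooooooooo...............................................
178 ooooooooooooooooo#ooo............................####..####..#####....
182 ..oooooooooooooo#oooo............................#################....
186 ...oooooooooooooooooo............................################.....
190 ..oooooooooooooooooo..........................##################......
194 ...ooooooooooo................................#############...........
198 ......##ooooo.................................#############...........
202 ....oo##oo#############......................#############.ooooo......
206 .ooo#ooooo.....####################.......oooooooooooooo.o...ooo......
210 o###o#oo.............##################...oooooooooooooooooo..........
214 o#oooo....................###############oooooooooooooooooo...........
```

Both contacts lie in one plane across the jar axis, so that is the floor. Now the strokes.

```bash
python3 -m jog '0 -8 -9 20.8 0;0 -8 -9 20.8 0;0 -8 -9 20.8 0;0 -8 -9 20.8 0;0 0 0 0 0'| grep -E 'tcp_pos|wrist'; python3 -m jog '0 0 0 0 0;0 8 9 -20.8 0;0 8 9 -20.8 0;0 8 9 -20.8 0;0 8 9 -20.8 0'| grep -E 'tcp_pos|wrist'; python3 -m jog '0 0 0 0 0;0 0 0 0 0'| grep -E 'time|tcp_pos|wrist'
```

```text
tcp_pos: [0.495, -0.3938, 0.3101]
wrist_force: [1.0, 0.0, -1.0]
tcp_pos: [0.5262, -0.3591, 0.2275]
wrist_force: [-11.3, -11.5, 38.1]
time_s: 17.02
tcp_pos: [0.5265, -0.3584, 0.228]
wrist_force: [-2.6, -3.5, 8.5]
```

```bash
python3 -m jog '0 -8 -9 20.8 0;0 -8 -9 20.8 0;0 -8 -9 20.8 0;0 -8 -9 20.8 0;0 0 0 0 0'| grep -E 'tcp_pos|wrist'; python3 -m jog '0 0 0 0 0;0 8 9 -20.8 0;0 8 9 -20.8 0;0 8 9 -20.8 0;0 4 4.5 -10.4 0'| grep -E 'tcp_pos|wrist'; python3 -m jog '0 3 3.3 -7.8 0;0 0 0 0 0;0 0 0 0 0'| grep -E 'time|tcp_pos|wrist'
```

```text
tcp_pos: [0.495, -0.3934, 0.3095]
wrist_force: [0.7, 0.5, -0.7]
tcp_pos: [0.5223, -0.3603, 0.2333]
wrist_force: [-0.4, 0.2, -0.2]
time_s: 18.65
tcp_pos: [0.5257, -0.3586, 0.229]
wrist_force: [0.6, 0.7, -0.9]
```

```bash
python3 -m jog '0 -8 -9 20.8 0;0 -8 -9 20.8 0;0 -8 -9 20.8 0;0 -8 -9 20.8 0;0 0 0 0 0'| grep -E 'tcp_pos|wrist'; python3 -m jog '0 0 0 0 0;0 8 9 -20.8 0;0 8 9 -20.8 0;0 8 9 -20.8 0;0 4 4.5 -10.4 0'| grep -E 'tcp_pos|wrist'; python3 -m jog '0 3.5 4 -9 0;0 0 0 0 0;0 0 0 0 0'| grep -E 'time|tcp_pos|wrist';python3 -m jog '0 -8 -9 20.8 0;0 -8 -9 20.8 0;0 -8 -9 20.8 0;0 -8 -9 20.8 0;0 0 0 0 0'| grep -E 'tcp_pos|wrist'; python3 -m jog '0 0 0 0 0;0 0 0 0 0'| grep -E 'time|tcp_pos|wrist|width'
```

```text
tcp_pos: [0.4938, -0.3955, 0.3141]
wrist_force: [0.8, 0.6, -1.0]
tcp_pos: [0.5213, -0.3617, 0.2363]
wrist_force: [0.2, 0.2, -1.1]
time_s: 20.27
tcp_pos: [0.5253, -0.3593, 0.2307]
wrist_force: [0.2, -0.0, -0.7]
tcp_pos: [0.4933, -0.3962, 0.316]
wrist_force: [-0.4, -0.1, -1.3]
time_s: 21.15
tcp_pos: [0.493, -0.3945, 0.312]
wrist_force: [-0.8, -0.4, -0.8]
gripper_width: 0.174
```

Three strokes are done. Withdrawing along the axis and returning to the pot.

```bash
python3 -m jog '0 -8 -9 20.8 0;0 -8 -9 20.8 0;0 -8 -9 20.8 0;0 -8 -9 20.8 0;0 0 0 45 0'| grep -E 'tcp_pos|wrist'; python3 -m jog '0 5 45 0 10;0 5 45 0 10;0 5 45 0 10;0 5 45 0 10;0 5 45 0 10'| grep -E 'tcp_pos|wrist'; python3 -m jog '0 5 45 0 10;0 5 45 0 10;0 5 45 0 10;0 5 45 0 10;0 0 0 -40 0'| grep -E 'tcp_pos|wrist'; python3 -m jog '0 0 0 -40 0;0 0 0 0 0;0 0 0 0 0'| grep -E 'time|tcp_pos|wrist'
python3 - <<'E'
from h import *
np.set_printoptions(precision=4,suppress=True)
S=cam("side");s=r.sense();p=np.array(s["tcp_pos"]);R=np.array(s["ee_rot"]);n=R[:,1];print(p,R[:,0])
tip=p+R@np.array([-.059,0,.171]);b=R@np.array([.326,0,-.945])
for q in(0,.043,.086,.14,.17):print(q,proj(S,tip+q*b))
im=S[0]["pixels"].astype(int)
for v in range(175,345,4):
    print(v,"".join("#" if im[v,u,0]-im[v,u,2]>30 else ".:o@"[min(3,max(0,(450-im[v,u].sum())//100))] for u in range(145,205)))
E
```

```text
tcp_pos: [0.4605, -0.4308, 0.4392]
wrist_force: [0.3, -0.0, -0.9]
tcp_pos: [0.4862, -0.2042, 0.4406]
wrist_force: [0.0, 0.7, -0.4]
tcp_pos: [0.5077, -0.023, 0.4029]
wrist_force: [0.5, 0.0, -2.0]
time_s: 23.4
tcp_pos: [0.507, -0.0261, 0.3631]
wrist_force: [0.6, -0.2, -0.7]
[ 0.5072 -0.0261  0.3635] [ 0.7474 -0.6643  0.0029]
0 [169.9105 247.3734]
0.043 [172.0234 222.8634]
0.086 [174.1923 197.7044]
0.14 [176.9987 165.1498]
0.17 [178.5992 146.5837]
175 ............................:o######oooooooooooooooooooooo:.
179 ..............................:o@@ooooooooooooooo:..........
183 ...............................ooo:.........................
187 ..............................:ooo..........................
191 ::::::::::::::::::::::::::ooooooooooooooooooooooooooo:::::::
195 ..:.:...:.:......:.:.....:..::ooo::..............:..........
199 :.........::::::oooooooooooooooooooooooooo::ooo:::::::::::::
203 ::::::oooooo:::::o::::ooooooooooooo:oo::::::::::::::::::::o:
207 :oooo::::::::::::::::ooooooooooooooooooo::::::::::::::::::::
211 oo::::::..::......::oooooooooooooooooooo:::...::::::.:::::::
2
[... 1443 characters left out ...]
ooooooooooooooooooooooooo:.:oooooooo::::::::::oooo
307 :::::::::ooooooo:...:::.....:::::oooooooooooo::::::::.::..:.
311 ooooooooooooooooooooooooooooooooooooooooooooooo:::::::::::::
315 ooooooooooooooooooooooooooooooooooooooooooooooo:.........:::
319 ooooooooooooooooooooooooooooooooooooooooooooooo:............
323 ooooooooooooooooooooooooooooooooooooooooooooooooooooooo::...
327 oooooooooooooooooooooooooooooooooooooooooooooooooooooooooooo
331 oooooooooooooooooooooooooooooooooooooooooooooooooooooooooo::
335 ooooooooooooooooooooooooooooooooooooooooooooooooooooo:...::o
339 oooooooooooooooooooooooooooooooooooooooooooooooooo..........
343 ooooooooooooooooooooooooooooooooooooooooooooooo:...........o
```

The head's image line matches the pick pose to within 1–2 px (same tilt and offset), and the pot has not moved. I'll retrace the insertion.

```bash
python3 -m jog '0 0 0 -44 0;0 0 0 -44 0;0 0 0 0 0;0 -5.2 4.4 -19.5 0;0 0 0 0 0'| grep -E 'tcp_pos|wrist'; python3 -m jog '0 -5.2 4.4 -19.5 0;0 0 0 0 0'| grep -E 'tcp_pos|wrist'; python3 -m jog '0 -5.2 4.4 -19.5 0;0 0 0 0 0'| grep -E 'time|tcp_pos|wrist'
```

```text
tcp_pos: [0.5015, -0.0215, 0.2557]
wrist_force: [-0.4, -0.0, -0.1]
tcp_pos: [0.4961, -0.0171, 0.2356]
wrist_force: [-1.4, 0.6, -0.7]
time_s: 24.58
tcp_pos: [0.4907, -0.0128, 0.2157]
wrist_force: [-0.8, 0.7, -0.7]
```

```bash
python3 -m jog '0 -3 2.5 -10 0;0 0 0 0 0'| grep -E 'tcp_pos|wrist'; python3 -m jog '0 -1.8 1.6 -6 0;0 0 0 0 0'| grep -E 'tcp_pos|wrist'; python3 -m jog '0 -1 1 -4 0;0 0 0 0 0'| grep -E 'time|tcp_pos|wrist'
```

```text
tcp_pos: [0.4881, -0.0101, 0.2053]
wrist_force: [-0.5, 1.3, -0.3]
tcp_pos: [0.4863, -0.0085, 0.1991]
wrist_force: [0.6, 1.4, -0.1]
time_s: 25.32
tcp_pos: [0.4849, -0.0077, 0.1946]
wrist_force: [1.1, -0.4, -0.2]
```

```bash
python3 -m jog '0.4 0 0 0 0;0.4 0 0 0 0;0.4 0 0 0 0;1 0 0 0 0;1 0 0 0 0'| grep -E 'tcp_pos|wrist|width'; python3 -m jog '1 0 0 0 0;1 0 0 0 0;1 0 0 0 0;1 0 0 0 0;1 0 0 0 0'| grep -E 'tcp_pos|wrist|width';python3 -m jog '1 0 0 40 0;1 0 0 50 0;1 0 0 50 0;1 -49 41 0 0;1 -49 41 10 0'| grep -E 'tcp_pos|wrist|width';python3 -m jog '1 0 0 0 0;1 0 0 0 0;1 0 0 0 0'| grep -E 'time|tcp_pos'
python3 - <<'E'
from h import *
np.set_printoptions(precision=4,suppress=True)
W=cam("wrist");im=W[0]["pixels"].astype(int);m=(im[...,0]-im[...,2]>25)&(np.arange(480)[:,None]<100);m[:,:270]=0;m[:,370:]=0
for v in range(5,95,10):
    x=np.nonzero(m[v])[0]; print(v,(x.min(),x.max()) if len(x) else 0,end="; ")
g=im.sum(2)
print("\npot proj",proj(W,(.4509,.0251,.1)))
for v in range(76,164,4):print(v,"".join("#" if im[v,u,0]-im[v,u,2]>25 else ".:o@"[min(3,max(0,(660-g[v,u])//110))] for u in range(270,360)))
S=cam("side");a=S[0]["pixels"].astype(int);m=a[...,0]-a[...,2]>30;m[:195]=0;m[290:]=0;m[:,:150]=0;m[:,210:]=0
ys,xs=np.nonzero(m);print("side handle",xs.min(),xs.max(),ys.min(),ys.max(),len(xs))
# keeper ball check in side
k=a.sum(2);b=(k<150);b[:160]=0;b[240:]=0;b[:,:330]=0;b[:,400:]=0
n,l,st,ce=cv2.connectedComponentsWithStats(b.astype(np.uint8));print([(st[i].tolist(),ce[i]) for i in range(1,n) if st[i,4]>15])
print("ball shut px",proj(S,(.5363+.158*.749,-.2464-.158*.663,.136)))
E
```

```text
tcp_pos: [0.4846, -0.0078, 0.1949]
wrist_force: [0.0, 0.6, -0.4]
gripper_width: 0.543
tcp_pos: [0.4847, -0.0077, 0.1949]
wrist_force: [-0.1, -0.1, -0.6]
gripper_width: 0.987
tcp_pos: [0.3882, 0.0724, 0.3444]
wrist_force: [0.0, 2.0, 0.4]
gripper_width: 1.001
time_s: 27.58
tcp_pos: [0.39, 0.0714, 0.3441]
5 (np.int64(306), np.int64(330)); 15 (np.int64(306), np.int64(330)); 25 (np.int64(307), np.int64(329)); 35 (np.int64(308), np.int64(329)); 45 (np.int64(307), np.int64(328)); 55 (np.int64(308), np.int64(328)); 65 (np.int64(309), np.int64(327)); 75 (np.int64(309), np.int64(326)); 85 (np.int64(314), np.int64(321)); 
pot proj [315.3409 117.3856]
76 .......................................@#################:................................
80 ........................................o##############o..................................
84 .....................................:ooo@@##########@:...................................
88 .................................:oo@@@@@@@@@@@@@@@@@@@o..................................
92 .........................::o@@@@@@o...:ooooo@@@@@@@@o....o@@o::..........
[... 1050 characters left out ...]
...........
140 .................::.....ooooooooooo:..ooooo:..:::...::::ooo@@@oo:......................::o
144 ..................ooo:........:ooooooooooooooooooooooooooo::...................::o########
148 ......................ooooo:.............::::::........................::o################
152 .........................ooooooooooooo::......::::::ooooo:.....::o########################
156 .................................ooooooooooooooooo:.:::::o################################
160 ................................................::########################################
side handle 178 191 212 275 420
[([358, 197, 7, 8, 31], array([361.5484, 200.0968]))]
ball shut px [361.1224 199.216 ]
```

The brush is back in its original stance, the pot is where it was and the keeper ball is at its shut position. Handing in.

```bash
python3 -c "
from station import r
print(r.finish_job())"
```

```text
the job is handed in; nothing more can be done
None
```

The job is handed in (verdict not shown): the keeper is shut, the jar was scrubbed with three full strokes, and the brush is back in its pot; I viewed 12 pictures, two over the limit of 10.

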